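# Reverse the ratchet and snug the pegboard's foot bolt

## Robot

A 6-joint arm with a two-finger parallel gripper is mounted at the origin on the work surface. World frame = base frame: x ahead of the robot, y to its left, z up, the work surface at z = 0. Lengths are in m, angles in degrees, forces in N, time in s.
With the tool pointing down it reaches from about 0.25 to 0.725 m from the base axis. Payload 9.7 kg.
Tool frame: the origin (TCP) lies midway between the tips of the shut fingers; the grasp point (between the pads) lies 19 mm behind it (bot.hold_point_z is the distance from the TCP to the grasp point, in m); z points along the fingers, y is the line along which they close (so a half turn about z gives the same grasp; the last joint's range is limited). The gripper opens to 85 mm and grips with 20 to 120 N. Pads are 22 mm wide; open, the fingers measure 114 mm over their backs; the gripper's body (76 mm by 85 mm) begins 54 mm behind the grasp point. The pads swing forward as they close: fully open they stand 13 mm farther back than shut.
Start: joints at [70.818, 4.979, 10.078, 95.1, 0, 90], TCP at [0.181, 0.519, 0.199] pointing down, gripper open.
Joint ranges: [-179.16, 179.16], [-48.56, 103.87], [-65.8, 70.77], [-126.05, 130.52], [-82.76, 87.17], [-180, 180]. Speed limits (degrees/s): [127.2, 127.2, 147.25, 180, 180, 180].

## Interface

Orientations are given as [roll, pitch, yaw] about the fixed x, y, z axes, in that order (R = Rz(yaw) Ry(pitch) Rx(roll)).
In Python, from workcell import bot gives the robot as it stands.
- The arm moves only by the tool play_rows, never from a script. Its argument "steps" is a list that holds one entry, the list of rows, each a list of 4 numbers: the shift along the tool's x, y, z in m, then the turn about the tool's z in rad. In form: [[[tx, ty, tz, yaw], ...]]. A call has exactly 5 rows; each row shifts and turns the commanded pose from where the row before left it, along the tool's axes as they then stand; what a row does not reach is not made up. A row lasts 1/12 s, in which the tool goes at most 41.7 mm and 7.16 degrees, less where a joint would pass 70% of its speed; a pose out of reach is approached as far as the arm can. A call is refused whole if a number of a shift passes 0.0417 or a number of a turn 0.125, either way. A call with a gripper value outside its range is refused whole. "gripper" is the finger opening in m, from 0 to 0.0854, set as the call begins (left out, the last holds). The fingers move at their own pace and stop on an object; "squeeze" is the grip in N (left out, the last holds). Time passes only in rows, so rows that do not move let the fingers close, or fill a call up. It gives the time, the measured TCP pose, the force, the opening and the grip force at its end, in the units of the state.
- bot.get_obs(): the state, without advancing time (a new reading comes with each control period).
- bot.camera(name): name is "scene" or "top" or "wrist"; returns a dict with "img" (400x640x3 uint8, blue, green, red), "vfov" (degrees; the focal length in pixels is half the picture's height over the tangent of half this angle, whatever the lens; pixels are square), "cx", "cy" (the principal point, pixels), "xyz" and "attitude" of the camera in the world. Camera axes: x right, y down, z forward; pixel columns grow to the right and rows downward; lengths in m; the calibration is good to about 2 mm. A picture is of the moment at which its call begins. There is no depth.
- bot.job_done(): hands the job in; it is judged then, once.
The state is a dict: "time": time; "q": joint angles; "qd": joint speeds; "joint_efforts": joint torques, N m; "ee_pos": TCP position; "tcp_rot": TCP orientation; "wrist_force": force on the tool from outside, world axes, zero at the start; "torque": the same for the moment, N m; "opening": finger opening in m; "grasp_force": force on a finger pad.
Only numpy, scipy, OpenCV 4.12 (cv2) and the standard library are available. Lean on these libraries where they do the work, as an engineer would, in place of code of your own. Each camera call takes 0.05 s, during which the arm holds its last target. There are 200 camera calls.

## Task

The bolt holding down the near foot of the pegboard strip has worked loose, and the ratchet sitting on it is still set to undo. Gently flip the ratchet's little direction lever over to tighten without loosening the bolt any further, check the setting by swinging the handle back counter-clockwise (seen from above) by about 30 degrees or more, so that it clicks round freely while the bolt stays put, then work the handle clockwise, taking fresh bites as needed, until the bolt comes up snug at about 2 N m, no harder. Leave the ratchet on the bolt, set to tighten, and do not disturb the bowl, the container or the wooden spoon.

Things in the scene. Friction and masses are not known exactly. Their poses are not given: they have to be found in the camera images.
- head (a point): Top centre of the ratchet's head, on the bolt's upright axis, 78 mm above the counter. A reversible socket wrench: chrome pear-shaped head 44 mm across (52 to 78 mm above the counter) on a 27 mm chrome socket over the hex bolt, and a straight level handle. It stays on the bolt: it cannot be lifted or tilted, only turned about the bolt's axis.
- grip (a point): Middle of the black rubber hand grip (two thin red bands), on the handle's centre line, 165 mm from the bolt's axis, 64 mm above the counter. The grip is round, 28 mm thick, from 107 to 225 mm from the bolt's axis; then a 17 mm chrome neck to the head. Head to grip is the handle's direction.
- ratchet (a joint): Handle angle, rad, clockwise from above positive; 0: along the stand's -x. A gripper on it has room from about -0.65 to +0.6. Clockwise swings it toward the pegboard. Set to tighten, it clicks freely counter-clockwise (0.1 to 0.2 N m, about 1 N at the grip) and drives the bolt clockwise; 30 teeth, so up to 0.21 rad of slack before it bites. Set to undo: the other way round.
- lever (a joint): Angle of the red direction lever on the head, rad, clockwise from above positive. -0.38 to -0.26: set to undo (as found); +0.26 to +0.38: set to tighten. A spring detent snaps it to the nearer side: pushed past the middle it goes over by itself. It takes 4 to 6 N at the tab; more than 20 N breaks it.
- lever_tab (a point): Middle of the lever's red thumb tab, 85 mm above the counter, 20 mm from the lever's pivot. The tab is 6 mm thick, 14 mm long along the lever, and stands from 79 to 90 mm above the counter, clear of the head's flat top (78 mm). Seen from the handle's end toward the head it stands 7 mm left of the handle's line when set to undo; push it across to 7 mm right of the line to tighten.
- lever_pivot (a point): The lever's upright pivot (low round disc, 17 mm across, top 80 mm above the counter), on the handle's line 30 mm from the bolt's axis. The tab points from the pivot back toward the bolt's axis.
- washer (a joint): How far the bolt has wound up the stiff lock washer under its head, rad of bolt turn, clockwise positive; 0 as long as the bolt's head does not yet bear on it. Snug is about 0.012 rad; 0.005 is the least that holds, above 0.025 the counter's laminate is crushed. That is 1 to 4 mm of travel at the grip and as small as the error of a reading: go by the torque felt at the handle.
- seat (a point): Washers under the bolt's head, on the bolt's axis, 9 mm above the counter. The bolt, 0.6 to 1.2 rad short of bearing on them, runs down at 1 to 1.4 N m (6 to 8 N at the grip's middle, square to the handle) and stays where it is left. Once it bears here the torque climbs by 70 N m per rad: snug is about 2 N m (12 N at the grip's middle), 1.65 N m (10 N) is the least, 2.7 N m (16 N) too much.
- socket_mark (a point): Red paint mark on the side of the socket, 13.5 mm from the bolt's axis, 30 mm above the counter; shows whether the bolt turns.
- stand: Pegboard strip on two flat steel feet, fixed to the counter. Origin: on the counter, on the axis of the ratchet's bolt. The white strip (up to 245 mm high, x = -35 to 255 mm) and its posts stand at y = 186 to 200 mm; hooks and measuring spoons stick out from it to y = 150 mm. The second foot at x = 220 mm has a tight bolt of its own, without ratchet.
- bowl_mid (a point): Middle of the stainless mixing bowl, 160 mm across the rim, 65 mm high; this point is 32 mm above its underside. Bystander, left of the handle.
- container_mid (a point): Middle of the closed clear plastic container with blue snap lid, 156 x 116 mm, 79 mm high; this point is 40 mm above its underside. Bystander, right of the handle.
- spoon: Wooden spoon, 280 mm long, lying flat on the counter along its own x axis, handle toward -x; origin at its middle, underneath. Bystander, right of the ratchet's head.

How it is judged (in metres and radians):
On the way, in this order (a step that is already met when the one before it is completed fails the run):
1. the direction lever is flipped to tighten and the bolt has not been turned from where it was (socket mark within 1.5 mm) (value of joint lever above 0.15 rad and distance of socket_mark from where it was at the start of the episode below 0.0015 m), for 0.2 s.
2. with the lever set to tighten, the handle has been swung back so that the middle of its grip is more than 65 mm from where it started, with the bolt still where it was (socket mark within 1.5 mm) (all of step 1 and distance of grip from where it was at the start of the episode above 0.065 m), for 0.1 s.
At the end, for the whole second after the job is handed in: The bolt is snug: its lock washer wound up by 0.005 to 0.025 rad past first contact (about 1.65 to 2.7 N m), the lever is still set to tighten (above +0.15 rad), the handle is at rest, and bowl, container and wooden spoon are within 20 mm of where they stood (value of joint lever above 0.15 rad and value of joint washer between 0.005 and 0.025 rad and velocity of joint ratchet between -0.2 and 0.2 rad/s and distance of each of bowl_mid, container_mid, spoon from where it was at the start of the episode below 0.02 m); the robot touches nothing.
It fails at once if the bolt is over-tightened (lock washer wound up by more than 0.025 rad, about 2.7 N m) (value of joint washer above 0.025 rad).
It fails at once if the little direction lever is forced with more than 20 N (contact force between the fingers and lever above 20 N).
It fails at once if the mixing bowl is moved by more than 20 mm (distance of bowl_mid from where it was at the start of the episode above 0.02 m).
It fails at once if the snap-lid container is moved by more than 20 mm (distance of container_mid from where it was at the start of the episode above 0.02 m).
It fails at once if the wooden spoon is moved by more than 20 mm (distance of spoon from where it was at the start of the episode above 0.02 m).
It also fails if it takes over 72 s, if anything falls off the work surface, if the arm or the gripper's body presses on something with over 40 N, if the wrist force passes 120 N, or if a joint passes its speed limit or range.

## Working session

There is one attempt and no reset: what is moved stays moved. The work goes in short steps, Python scripts to look and compute and a tool call to move; the robot and the scene stay as the last step left them, time stands still between calls to the robot, and variables do not carry over. Pictures are saved under pics/ and viewed, at most 10 in all, crops included, and the job is handed in when it is done.

Besides the shell and the picture viewer there is one more tool, called after ">>>" in YAML: its name, and indented under it one key for each argument. play_rows: Moves the arm, as the interface text tells. Its arguments: {"type":"object","properties":{"steps":{"type":"array","items":{"type":"array","items":{"type":"array","items":{"type":"number"}}}},"gripper":{"type":"number"},"squeeze":{"type":"number"}},"required":["steps"]}

```bash
ls; mkdir -p pics
python3 - <<'E'
from workcell import bot
import cv2,pickle
o=bot.get_obs()
print(o)
d={}
for n in("scene","top","wrist"):
    c=bot.camera(n);d[n]=c
    print(n,{k:v for k,v in c.items() if k!="img"})
    cv2.imwrite(f"pics/{n}0.png",c["img"])
pickle.dump(d,open("d0.pkl","wb"))
import numpy as np
cv2.imwrite("pics/both0.png",np.vstack([cv2.resize(d[n]["img"],(480,300)) for n in("scene","top")]))
E
```

```text
pics
{'time': 0.0, 'q': array([7.08179841e+01, 5.00972222e+00, 1.00348775e+01, 9.50975517e+01,
       1.30780583e-03, 9.00021841e+01]), 'qd': array([ 0.00428299,  0.02584307,  0.01378217, -0.05264191, -0.03981731,
        0.08258656]), 'joint_efforts': array([-1.73858789e-03, -5.20389998e+01,  4.64803505e+01,  1.63810834e-02,
        8.68305756e-05, -3.62655442e-06]), 'ee_pos': array([0.18062326, 0.51922605, 0.19840009]), 'tcp_rot': array([-1.79927603e+02, -1.30504500e-03,  1.60815798e+02]), 'wrist_force': array([-0.32826603,  0.55218119, -0.17985521]), 'torque': array([-0.02762853,  0.03586254,  0.02683128]), 'grasp_force': 0.0, 'opening': 0.08505387289014542}
scene {'vfov': 54.40497249481353, 'cx': 316.68155954932394, 'cy': 200.8409977687883, 'xyz': array([1.15138933, 0.30400337, 0.81591575]), 'attitude': array([-138.55196344,    1.06223166,  115.31752477])}
top {'vfov': 50.25985583818246, 'cx': 320.5521387437066, 'cy': 201.489967045442, 'xyz': array([ 0.42723583, -0.00220277,  1.22174477]), 'attitude': array([-171.2401326 ,    1.06502321,  -91.50761774])}
wrist {'vfov': 59.05130399166472, 'cx': 321.654621597805, 'cy': 194.00596928227705, 'xyz': array([0.11687921, 0.54348384, 0.37210182]), 'attitude': array([1.64253863e+02, 9.41934256e-02, 7.07656417e+01])}
```

View pics/top0.png

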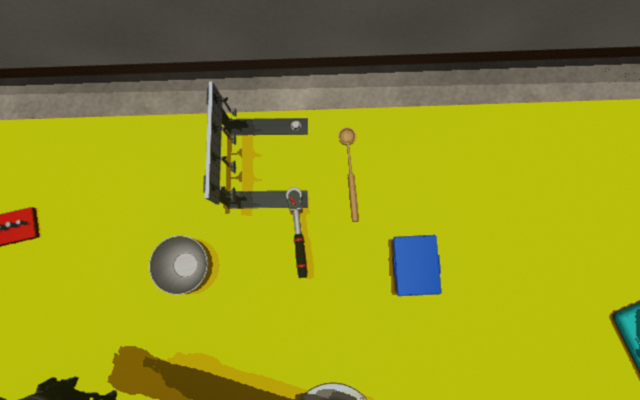

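View pics/scene0.png

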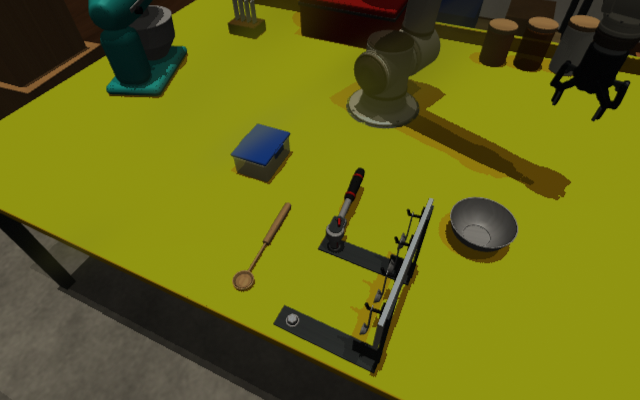

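```bash
cat > h.py <<'E'
import numpy as np,cv2,pickle
from scipy.spatial.transform import Rotation as R
def rot(a): return R.from_euler("xyz",a,degrees=True).as_matrix()
def ray(c,u,v):
    f=200/np.tan(np.radians(c["vfov"]/2))
    d=rot(c["attitude"])@np.array([(u-c["cx"])/f,(v-c["cy"])/f,1]);return d
def plane(c,u,v,z):
    d=ray(c,u,v);return c["xyz"]+d*(z-c["xyz"][2])/d[2]
def proj(c,p):
    f=200/np.tan(np.radians(c["vfov"]/2))
    q=rot(c["attitude"]).T@(np.asarray(p)-c["xyz"]);return np.array([c["cx"]+f*q[0]/q[2],c["cy"]+f*q[1]/q[2]])
def tri(c1,p1,c2,p2):
    A=[];b=[]
    M=np.zeros((3,3));s=np.zeros(3)
    for c,p in((c1,p1),(c2,p2)):
        d=ray(c,*p);d/=np.linalg.norm(d);P=np.eye(3)-np.outer(d,d);M+=P;s+=P@c["xyz"]
    return np.linalg.solve(M,s)
def red(img,th=40,amin=3):
    b,g,r=[img[...,i].astype(int) for i in range(3)]
    m=((r-g>th)&(r-b>th)).astype(np.uint8)
    n,l,st,ce=cv2.connectedComponentsWithStats(m,connectivity=8)
    return [(ce[i].round(2).tolist(),st[i].tolist()) for i in range(1,n) if st[i,4]>=amin]
E
python3 - <<'E'
from h import *
d=pickle.load(open("d0.pkl","rb"))
for n,box in(("top",(270,170,330,290)),("scene",(310,160,380,260))):
    x0,y0,x1,y1=box;im=d[n]["img"][y0:y1,x0:x1]
    for c,s in red(im):
        p=(c[0]+x0,c[1]+y0);print(n,p,s[2:],[plane(d[n],*p,z)[:2].round(4).tolist() for z in(.064,.078,.085)])
a=cv2.resize(d["top"]["img"][175:285,265:335],None,fx=5,fy=5,interpolation=0)
b=cv2.resize(d["scene"]["img"][160:260,310:385],None,fx=5,fy=5,interpolation=0)
H=550;b=cv2.copyMakeBorder(b,0,H-b.shape[0],0,0,0)
cv2.imwrite("pics/z0.png",np.hstack([a,b]))
E
```

```text
top (292.32, 200.28) [6, 9, 25] [[0.6118, 0.0922], [0.6096, 0.0911], [0.6085, 0.0905]]
top (298.21, 239.28) [10, 4, 29] [[0.5042, 0.078], [0.5033, 0.077], [0.5028, 0.0765]]
top (301.23, 265.39) [10, 4, 31] [[0.434, 0.0711], [0.4339, 0.0702], [0.4338, 0.0698]]
scene (357.7, 174.65) [8, 5, 20] [[0.4243, 0.0687], [0.4379, 0.0731], [0.4447, 0.0753]]
scene (350.28, 192.92000000000002) [9, 6, 25] [[0.4956, 0.0758], [0.5078, 0.08], [0.5139, 0.0821]]
scene (338.89, 221.0) [3, 7, 19] [[0.5943, 0.0855], [0.6047, 0.0896], [0.6098, 0.0916]]
```

View pics/z0.png

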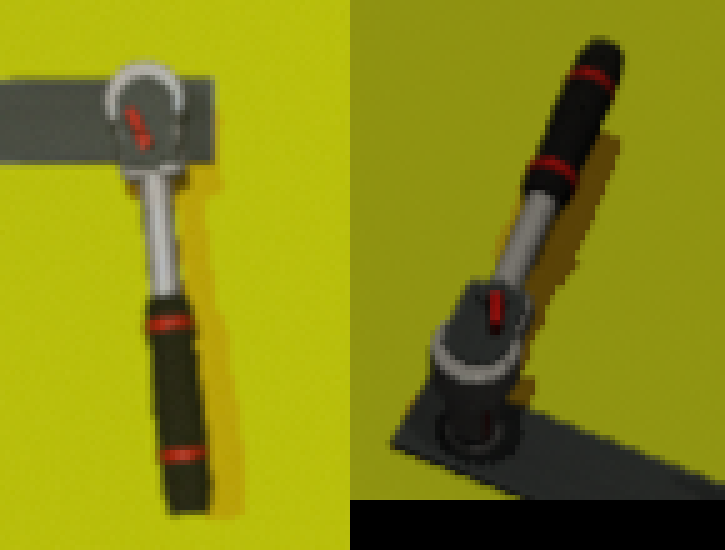

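>>> play_rows:
  steps:
    - [[-0.0297,-0.0206,0,0],[-0.0297,-0.0206,0,0],[-0.0297,-0.0206,0,0],[-0.0297,-0.0206,0,0],[-0.0297,-0.0206,0,0]]
  gripper: 0

```text
time: 0.57
ee_pos: [0.2876, 0.3719, 0.1988]
tcp_rot: [-180.0, -0.0, 160.9]
wrist_force: [0.9, 0.6, 0.3]
opening: 0.0251
grasp_force: 0.0
```

>>> play_rows:
  steps:
    - [[-0.0297,-0.0206,0,0],[-0.0297,-0.0206,0,0],[-0.0297,-0.0206,0,0],[-0.0297,-0.0206,0,0],[-0.0297,-0.0206,0,0]]

```text
time: 0.98
ee_pos: [0.3941, 0.2257, 0.1991]
tcp_rot: [180.0, 0.0, 160.8]
wrist_force: [0.5, 1.2, -0.4]
opening: 0.0002
grasp_force: 0.0
```

>>> play_rows:
  steps:
    - [[-0.0297,-0.0206,0,0],[-0.0297,-0.0206,0,0],[-0.0297,-0.0206,0,0],[-0.0297,-0.0206,0,0],[-0.0297,-0.0206,0,0]]

```text
time: 1.4
ee_pos: [0.5006, 0.0794, 0.199]
tcp_rot: [180.0, -0.0, 160.8]
wrist_force: [2.1, 1.3, 1.0]
opening: 0.0
grasp_force: 0.0
```

>>> play_rows:
  steps:
    - [[0,0,0,0.108],[0,0,0,0.108],[0,0,0,0.108],[0,0,0,0.108],[0,0,0,0.108]]

```text
time: 1.82
ee_pos: [0.4999, 0.081, 0.1988]
tcp_rot: [-180.0, -0.0, 129.5]
wrist_force: [0.1, 0.1, 0.3]
opening: 0.0002
grasp_force: 0.0
```

>>> play_rows:
  steps:
    - [[0,0,0,0.108],[0,0,0,0.108],[0,0,0,0.108],[0,0,0,0.108],[0,0,0,0.108]]

```text
time: 2.23
ee_pos: [0.4998, 0.0812, 0.1988]
tcp_rot: [-180.0, 0.0, 98.6]
wrist_force: [1.1, -0.2, -0.5]
opening: 0.0002
grasp_force: 0.0
```

>>> play_rows:
  steps:
    - [[0,0,0,0.108],[0,0,0,0.108],[0,0,0,0.108],[0,0,0,0.108],[0,0,0,0.108]]

```text
time: 2.65
ee_pos: [0.4998, 0.0812, 0.1988]
tcp_rot: [-180.0, 0.0, 67.7]
wrist_force: [1.0, -0.7, -0.9]
opening: 0.0001
grasp_force: 0.0
```

>>> play_rows:
  steps:
    - [[0,0,0,0.108],[0,0,0,0.108],[0,0,0,0.108],[0,0,0,0.108],[0,0,0,0.108]]

```text
time: 3.07
ee_pos: [0.4998, 0.0812, 0.1988]
tcp_rot: [-180.0, 0.0, 36.8]
wrist_force: [-1.0, -0.4, 0.3]
opening: 0.0001
grasp_force: 0.0
```

>>> play_rows:
  steps:
    - [[0,0,0,0.108],[0,0,0,0.108],[0,0,0,0.108],[0,0,0,0.108],[0,0,0,0.108]]

```text
time: 3.48
ee_pos: [0.5015, 0.0686, 0.1988]
tcp_rot: [-179.4, 0.0, 7.4]
wrist_force: [-0.0, -0.9, -0.8]
opening: 0.0002
grasp_force: 0.0
```

Run:
```python
from workcell import bot
from h import *
o=bot.get_obs();print(o["q"].round(1),o["ee_pos"],o["tcp_rot"])
d={n:bot.camera(n) for n in("wrist","scene","top")}
pickle.dump(d,open("d1.pkl","wb"))
w=d["wrist"];print(w["xyz"],w["attitude"])
cv2.imwrite("pics/w1.png",w["img"])
for n in d:
    for c,s in red(d[n]["img"],amin=8): print(n,c,s[2:])
```

```text
[  7.4  -1.    3.9  94.9   0.6 180. ] [0.50147361 0.06858949 0.19879871] [-1.79350350e+02  3.33206968e-02  7.36272349e+00]
[0.57176109 0.07682769 0.37239537] [164.07826914   0.65691013 -82.69224682]
wrist [311.83, 37.26] [17, 35, 299]
wrist [312.84, 171.73] [29, 8, 182]
wrist [300.69, 245.06] [8, 6, 32]
scene [393.27, 5.5] [19, 14, 179]
scene [90.19, 44.39] [11, 4, 31]
scene [637.64, 54.07] [4, 5, 14]
scene [56.55, 70.35] [45, 28, 128]
scene [2.24, 84.71] [7, 5, 17]
scene [10.0, 86.17] [6, 3, 12]
scene [21.92, 88.88] [10, 3, 25]
scene [351.22, 192.89] [7, 4, 9]
scene [338.89, 221.0] [3, 7, 19]
top [351.25, 181.67] [3, 8, 12]
top [353.01, 203.73] [5, 33, 78]
top [17.51, 225.77] [37, 39, 979]
```

View pics/w1.png

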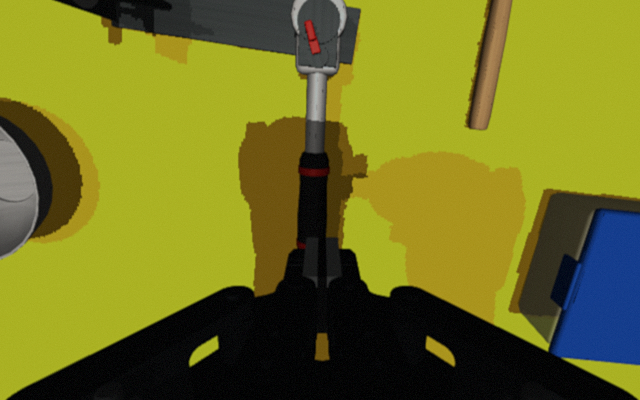

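Run:
```python
from h import *
d=pickle.load(open("d1.pkl","rb"));d0=pickle.load(open("d0.pkl","rb"))
w=d["wrist"];im=w["img"]
f=lambda u,v,z:plane(w,u,v,z)[:2].round(4)
b,g,r=[im[...,i].astype(int) for i in range(3)]
m=((r-g>40)&(r-b>40));ys,xs=np.nonzero(m[:80,280:350]);xs+=280
for y in range(ys.min(),ys.max()+1,3): print(y,xs[ys==y].min(),xs[ys==y].max(),f(xs[ys==y].mean(),y,.085))
print("band",f(312.84,171.7,.078))
hsv=cv2.cvtColor(im,cv2.COLOR_BGR2HSV)
ny=(hsv[...,1]<90)
for y in(15,25,80,90,100,110,115): 
    x=np.nonzero(ny[y,285:355])[0]+285
    print(y,x.min(),x.max(),f((x.min()+x.max())/2,y,.064 if y>70 else .07),im[y,288:350:4].mean(1).astype(int))
print("tri lever",tri(d0["top"],(292.3,200.3),d0["scene"],(338.9,221)),tri(w,(311.8,37.3),d0["scene"],(338.9,221)),tri(w,(311.8,37.3),d0["top"],(292.3,200.3)))
print("head top img",plane(d0["top"],294,195.4,.078))
# container, bowl approx
print("foot",[plane(d0["top"],u,v,.006)[:2].round(3) for u,v in((307,199.5),(232,200.5),(308,126),(245,127))])
print("bowl",plane(d0["top"],178,265,.065),"cont",[plane(d0["top"],u,v,.079)[:2].round(3) for u,v in((393,238),(437,236),(440,294),(397,296))])
```

```text
20 307 310 [0.622  0.0964]
23 304 312 [0.6199 0.0966]
26 305 312 [0.6179 0.096 ]
29 306 313 [0.616 0.095]
32 307 314 [0.614 0.094]
35 307 315 [0.612  0.0934]
38 308 316 [0.6101 0.0924]
41 309 317 [0.6081 0.0914]
44 309 318 [0.606  0.0908]
47 310 319 [0.604  0.0897]
50 311 320 [0.602  0.0887]
53 312 315 [0.5997 0.09  ]
band [0.5066 0.0795]
15 285 354 [0.6292 0.0894] [ 57 138 169  66  63  69  65  67  67  64  68  64  68 155 165  58]
25 285 354 [0.6221 0.0885] [ 58  59 173  69  50  84  58  66  67  68  70  65  67 150 103  50]
80 308 326 [0.5813 0.0855] [129 130 129 127 126  76 136 171 148 103  88 116 116 113 117 114]
90 307 325 [0.5733 0.0854] [127 129 127 128 129  83 142 173 146  92 118 115 116 114 126 129]
100 307 325 [0.5653 0.0844] [131 129 125 130 128  92 143 174 141  86 114 114 116 125 127 128]
110 307 324 [0.5571 0.0838] [128 128 127 128 132  93 152 163 136  76 114 114 116 117 127 126]
115 306 324 [0.5529 0.0837] [128 113 129 128 124  99 152 171 135  71 116 115 116 124 130 128]
tri lever [0.60860056 0.09092337 0.08321039] [0.61049081 0.09224495 0.0860378 ] [0.6212967  0.09706217 0.004551  ]
head top img [0.62289355 0.086278   0.078     ]
foot [array([0.622, 0.054]), array([0.626, 0.272]), array([0.843, 0.047]), array([0.846, 0.234])]
bowl [0.44377572 0.40403168 0.065     ] cont [array([ 0.5  , -0.176]), array([ 0.502, -0.293]), array([ 0.35 , -0.291]), array([ 0.348, -0.179])]
```

>>> play_rows:
  steps:
    - [[0,0,0,-0.125],[0,0,0,-0.125],[0,0,0,-0.125],[0,0,0,-0.125],[0,0,0,-0.125]]

```text
time: 4.05
ee_pos: [0.5016, 0.0676, 0.199]
tcp_rot: [-179.5, -0.3, 43.5]
wrist_force: [0.1, 0.1, 0.2]
opening: 0.0
grasp_force: 0.0
```

>>> play_rows:
  steps:
    - [[0,0,0,-0.125],[0,0,0,-0.125],[0,0,0,-0.125],[0,0,0,-0.125],[0,0,0,-0.125]]

```text
time: 4.47
ee_pos: [0.5016, 0.0676, 0.1989]
tcp_rot: [-179.8, -0.6, 79.3]
wrist_force: [-0.5, -0.0, -0.2]
opening: 0.0001
grasp_force: 0.0
```

>>> play_rows:
  steps:
    - [[0,0,0,-0.125],[0,0,0,-0.125],[0,0,0,-0.125],[0,0,0,-0.125],[0,0,0,-0.125]]

```text
time: 4.88
ee_pos: [0.5016, 0.0676, 0.199]
tcp_rot: [179.8, -0.6, 115.1]
wrist_force: [0.0, 0.2, -0.6]
opening: 0.0002
grasp_force: 0.0
```

>>> play_rows:
  steps:
    - [[0,0,0,-0.125],[0,0,0,-0.125],[0,0,0,-0.125],[0,0,0,-0.125],[0,0,0,-0.125]]

```text
time: 5.3
ee_pos: [0.5016, 0.0676, 0.1989]
tcp_rot: [179.5, -0.4, 150.9]
wrist_force: [-0.8, -0.2, 0.1]
opening: 0.0001
grasp_force: 0.0
```

>>> play_rows:
  steps:
    - [[0,0,0,-0.125],[0,0,0,-0.125],[0,0,0,-0.125],[0,0,0,-0.125],[0,0,0,-0.125]]

```text
time: 5.72
ee_pos: [0.5016, 0.0676, 0.199]
tcp_rot: [179.4, -0.0, -173.3]
wrist_force: [0.5, -0.1, 0.7]
opening: 0.0002
grasp_force: 0.0
```

>>> play_rows:
  steps:
    - [[-0.024,0.0085,0,0.0],[-0.024,0.0085,0,0],[-0.024,0.0085,0,0],[-0.024,0.0085,0,0],[-0.024,0.0085,0,0]]

```text
time: 6.13
ee_pos: [0.6171, 0.1238, 0.1993]
tcp_rot: [179.4, -0.0, -173.6]
wrist_force: [0.2, -0.5, 0.2]
opening: -0.0001
grasp_force: 0.0
```

>>> play_rows:
  steps:
    - [[0,0,0.025,0.007],[0,0,0.025,0.007],[0,0,0.025,0.007],[0,0,0.02,0.007],[0,0,0,0.007]]

```text
time: 6.55
ee_pos: [0.6139, 0.1239, 0.0994]
tcp_rot: [179.4, -0.4, -175.7]
wrist_force: [0.0, 0.1, -0.6]
opening: 0.0003
grasp_force: 0.0
```

Run:
```python
from workcell import bot
from h import *
o=bot.get_obs();print(o["q"].round(2),o["qd"].round(2),o["ee_pos"].round(4),o["tcp_rot"].round(2))
w=bot.camera("wrist");o=bot.get_obs();print(o["ee_pos"].round(4),o["tcp_rot"].round(2))
pickle.dump(w,open("w2.pkl","wb"));cv2.imwrite("pics/w2.png",w["img"])
```

```text
[11.1  15.08 10.57 85.87  0.62  6.76] [-0.15 -1.17  4.76  4.2  -0.03  4.61] [0.6139 0.1239 0.0994] [ 179.43   -0.45 -175.66]
[0.6147 0.1239 0.1023] [ 179.41   -0.29 -175.69]
```

View pics/w2.png

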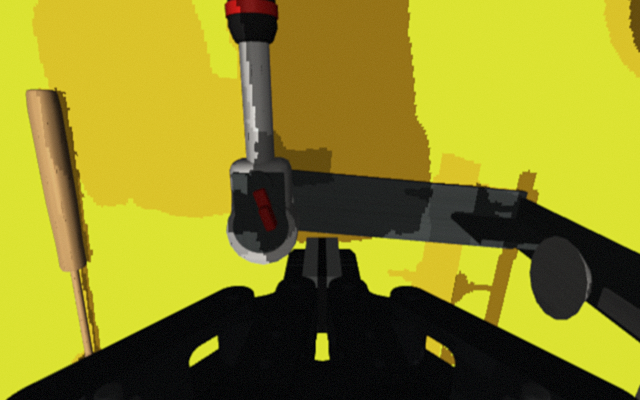

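>>> play_rows:
  steps:
    - [[0,0,0.006,0],[0,0,0.006,0],[0,0,0.004,0],[0,0,0.003,0],[0,0,0.002,0]]

```text
time: 7.02
ee_pos: [0.6162, 0.124, 0.0836]
tcp_rot: [179.4, -0.0, -175.7]
wrist_force: [-0.8, 0.1, 0.6]
opening: -0.0001
grasp_force: 0.0
```

>>> play_rows:
  steps:
    - [[0,0,0,0],[0,0,0,0],[0,-0.001,0,0],[0,-0.001,0,0],[0,-0.001,0,0]]

```text
time: 7.43
ee_pos: [0.6165, 0.1209, 0.0837]
tcp_rot: [179.4, -0.0, -175.7]
wrist_force: [-1.0, 0.2, 0.5]
opening: -0.0
grasp_force: 0.0
```

>>> play_rows:
  steps:
    - [[0,-0.001,0.001,0],[0,-0.001,0.0005,0],[0,-0.001,0,0],[0,-0.001,0,0],[0,-0.001,0,0]]

```text
time: 7.85
ee_pos: [0.6167, 0.1159, 0.0819]
tcp_rot: [179.4, -0.0, -175.7]
wrist_force: [-0.1, -0.3, 0.2]
opening: 0.0
grasp_force: 0.0
```

>>> play_rows:
  steps:
    - [[0,-0.001,0,0],[0,-0.001,0,0],[0,-0.001,0,0],[0,-0.001,0,0],[0,-0.001,0,0]]

```text
time: 8.27
ee_pos: [0.6171, 0.111, 0.0819]
tcp_rot: [179.4, -0.0, -175.7]
wrist_force: [-0.1, 0.1, -0.5]
opening: -0.0
grasp_force: 0.0
```

>>> play_rows:
  steps:
    - [[0,-0.001,0,0],[0,-0.001,0,0],[0,-0.001,0,0],[0,-0.0005,0,0],[0,0,0,0]]

```text
time: 8.68
ee_pos: [0.6174, 0.1074, 0.0818]
tcp_rot: [179.4, -0.0, -175.7]
wrist_force: [-0.6, -0.5, -0.0]
opening: 0.0
grasp_force: 0.0
```

>>> play_rows:
  steps:
    - [[0,-0.001,0,0],[0,-0.001,0,0],[0,-0.001,0,0],[0,-0.0005,0,0],[0,0,0,0]]

```text
time: 9.1
ee_pos: [0.6176, 0.1039, 0.0818]
tcp_rot: [179.4, -0.0, -175.7]
wrist_force: [-0.5, 1.0, 0.7]
opening: -0.0002
grasp_force: 0.0
```

>>> play_rows:
  steps:
    - [[0.0005,-0.001,0,0],[0.0005,-0.001,0,0],[0,-0.001,0,0],[0,0,0,0],[0,0,0,0]]

```text
time: 9.52
ee_pos: [0.6169, 0.101, 0.0818]
tcp_rot: [179.4, -0.0, -175.7]
wrist_force: [-0.6, 0.1, 0.3]
opening: -0.0001
grasp_force: 0.0
```

>>> play_rows:
  steps:
    - [[0,-0.001,0,0],[0,-0.001,0,0],[0,0,0,0],[0,0,0,0],[0,0,0,0]]

```text
time: 9.93
ee_pos: [0.617, 0.099, 0.0818]
tcp_rot: [179.4, -0.0, -175.7]
wrist_force: [-0.5, -0.3, 1.4]
opening: -0.0
grasp_force: 0.0
```

Run:
```python
from workcell import bot
from h import *
d={n:bot.camera(n) for n in("wrist","scene")}
d0=pickle.load(open("d0.pkl","rb"))
H=d["wrist"]["img"][140:280,210:350];S=d["scene"]["img"][190:260,300:370]
cv2.imwrite("pics/w3.png",np.hstack([cv2.resize(x,(400,400),interpolation=0) for x in(H,S)]))
for c,s in red(d["scene"]["img"][200:260,310:370]):print(c,s)
print(red(d["wrist"]["img"][140:280,210:350]))
```

```text
[29.0, 22.0] [29, 21, 1, 3, 3]
[([93.91, 65.3], [86, 55, 18, 22, 229]), ([100.4, 86.27], [93, 75, 17, 22, 228])]
```

View pics/w3.png

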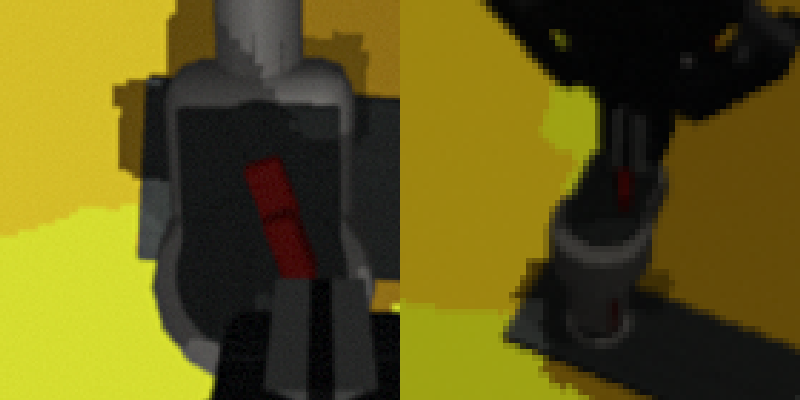

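Run:
```python
from workcell import bot
from h import *
w=bot.camera("wrist");o=bot.get_obs()
p=o["ee_pos"];T=rot(o["tcp_rot"]);print(w["xyz"],w["attitude"])
for dx in(-.011,0,.011): print(dx,proj(w,p+T@[dx,0,0]),proj(w,p+T@[dx,0,-.019]))
for dx in(0,.011):print("y+-14",proj(w,p+T@[dx,.0145,0]),proj(w,p+T@[dx,-.0145,0]))
for c,s in red(w["img"][140:280,210:350]): 
    print(plane(w,c[0]+210,c[1]+140,.088),s)
print("tab exp",proj(w,[.614,.095,.09]),"line",proj(w,[.614,.088,.09]),"head",proj(w,[.625,.089,.078]))
im=w["img"]
cv2.imwrite("pics/w4.png",cv2.resize(im[190:290,250:390],(840,600))[:, :800]*1)
g=cv2.convertScaleAbs(cv2.resize(im[190:290,260:390],(780,600),interpolation=0),alpha=2)
cv2.imwrite("pics/w4.png",g)
```

```text
[0.54980478 0.09326505 0.25543239] [164.29663661  -0.62432953  94.29235585]
-0.011 [319.50824026 247.4612614 ] [319.2802345  263.90527838]
0 [319.45447754 228.15928698] [319.21651918 242.78504487]
0.011 [319.39895625 208.2259484 ] [319.15048758 220.89701388]
y+-14 [347.06762803 228.13486983] [291.84211642 228.18370343]
y+-14 [347.46372313 208.20084232] [291.33500478 208.25105375]
[0.60300522 0.09024377 0.088     ] [86, 56, 18, 20, 229]
[0.61400995 0.09424442 0.088     ] [93, 76, 17, 21, 227]
tab exp [311.90114314 227.97788507] line [297.9133137 227.0506358] head [299.80160698 238.19134797]
```

View pics/w4.png

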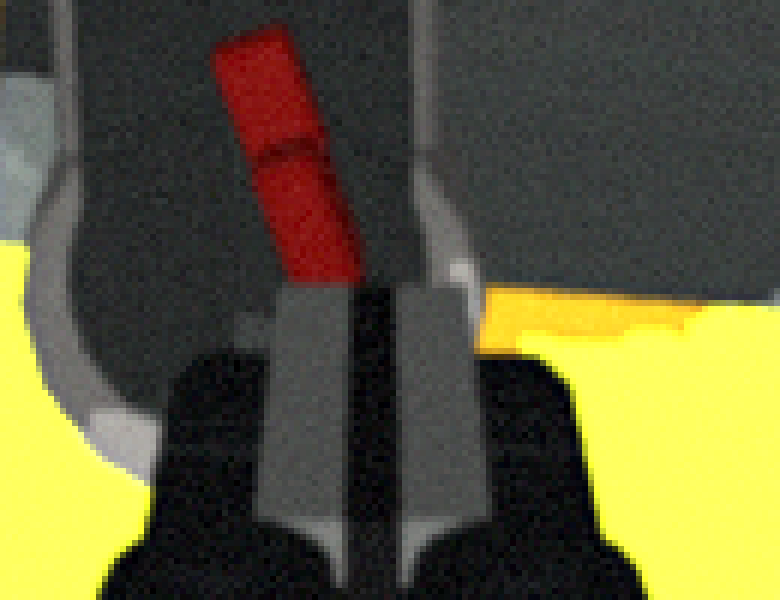

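Run:
```python
from workcell import bot
from h import *
d={n:bot.camera(n) for n in("wrist","scene")};pickle.dump(d,open("d5.pkl","wb"))
o=bot.get_obs();p=o["ee_pos"];print(p)
print("proj tcp scene",proj(d["scene"],p), "grasp", proj(d["scene"],p+[0,0,.019]))
for s in((340,219),(340,217),(340,221)): print(tri(d["wrist"],(322,238),d["scene"],s))
im=cv2.convertScaleAbs(cv2.resize(d["scene"]["img"][180:250,290:390],(800,560),interpolation=cv2.INTER_CUBIC),alpha=2.5)
cv2.imwrite("pics/s5.png",im)
```

```text
[0.61700488 0.09902156 0.08172754]
proj tcp scene [340.52646949 225.00526671] grasp [340.74819664 220.02372503]
[0.61488181 0.09818829 0.10124774]
[0.61294661 0.09762238 0.10614745]
[0.61682726 0.09875726 0.09632384]
```

View pics/s5.png

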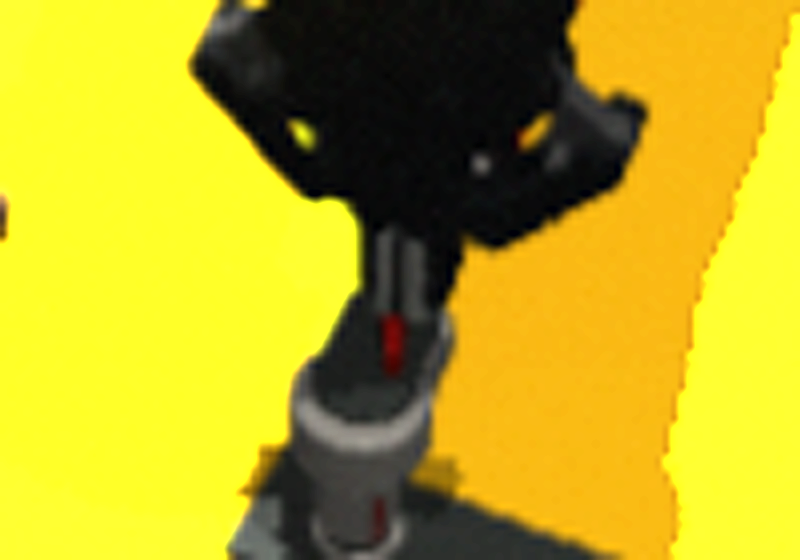

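>>> play_rows:
  steps:
    - [[0,0.006,0,0],[0,0.006,0,0],[0,0.006,0,0],[0,0.006,0,0],[0,0.004,0,0]]

```text
time: 10.6
ee_pos: [0.6148, 0.128, 0.082]
tcp_rot: [179.4, -0.0, -175.6]
wrist_force: [0.0, 0.1, -0.5]
opening: -0.0004
grasp_force: 0.0
```

>>> play_rows:
  steps:
    - [[0.001,0,0.003,0],[0.001,0,0.003,0],[0,0,0.003,0],[0,0,0.002,0],[0,0,0.001,0]]

```text
time: 11.02
ee_pos: [0.6127, 0.1266, 0.0695]
tcp_rot: [179.4, -0.1, -175.7]
wrist_force: [-0.5, 1.1, 0.2]
opening: 0.0001
grasp_force: 0.0
```

Run:
```python
from workcell import bot
from h import *
d={n:bot.camera(n) for n in("wrist","scene")};pickle.dump(d,open("d6.pkl","wb"))
o=bot.get_obs();p=o["ee_pos"];print(p)
T=rot(o["tcp_rot"])
for n in d: print(n,[(w,h,proj(d[n],p+T@[w,0,-h]).round(1).tolist()) for w in(.011,0,-.011) for h in(0,.015,.03)])
a=cv2.convertScaleAbs(cv2.resize(d["scene"]["img"][185:245,310:370],(400,400),interpolation=cv2.INTER_CUBIC),alpha=2.5)
b=cv2.convertScaleAbs(cv2.resize(d["wrist"]["img"][190:290,260:360],(400,400),interpolation=cv2.INTER_CUBIC),alpha=2.5)
cv2.imwrite("pics/s6.png",np.hstack([a,b]))
```

```text
[0.61274124 0.12664771 0.06972843]
wrist [(0.011, 0, [319.4, 208.6]), (0.011, 0.015, [319.2, 218.4]), (0.011, 0.03, [319.0, 230.0]), (0, 0, [319.5, 228.5]), (0, 0.015, [319.3, 239.8]), (0, 0.03, [319.1, 253.3]), (-0.011, 0, [319.5, 247.8]), (-0.011, 0.015, [319.4, 260.6]), (-0.011, 0.03, [319.2, 275.6])]
scene [(0.011, 0, [353.1, 227.2]), (0.011, 0.015, [353.4, 223.3]), (0.011, 0.03, [353.6, 219.3]), (0, 0, [351.7, 230.6]), (0, 0.015, [352.0, 226.7]), (0, 0.03, [352.2, 222.8]), (-0.011, 0, [350.3, 234.1]), (-0.011, 0.015, [350.6, 230.2]), (-0.011, 0.03, [350.8, 226.3])]
```

View pics/s6.png

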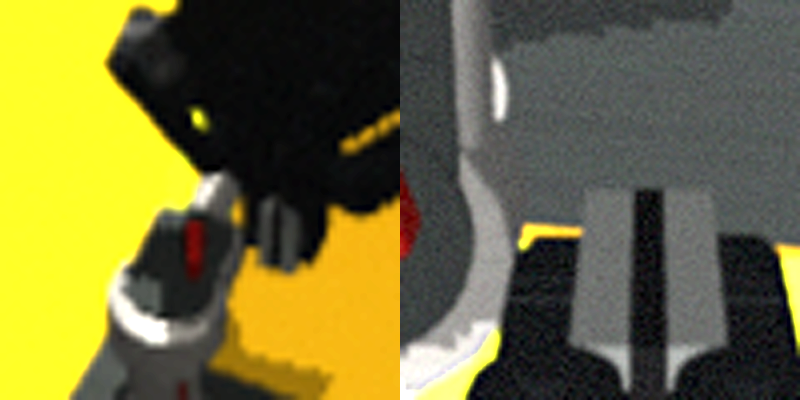

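>>> play_rows:
  steps:
    - [[-0.001,-0.001,0,0],[-0.001,-0.001,0,0],[0,-0.001,0,0],[0,-0.001,0,0],[0,0,0,0]]

```text
time: 11.53
ee_pos: [0.6153, 0.1228, 0.07]
tcp_rot: [179.4, -0.0, -175.7]
wrist_force: [0.2, -0.3, 0.0]
opening: -0.0
grasp_force: 0.0
```

>>> play_rows:
  steps:
    - [[0,-0.001,0,0],[0,-0.001,0,0],[0,-0.001,0,0],[0,-0.001,0,0],[0,0,0,0]]

```text
time: 11.95
ee_pos: [0.6155, 0.1189, 0.07]
tcp_rot: [179.4, -0.0, -175.7]
wrist_force: [0.5, -0.1, -0.2]
opening: 0.0
grasp_force: 0.0
```

>>> play_rows:
  steps:
    - [[0,-0.001,0,0],[0,-0.001,0,0],[0,-0.001,0,0],[0,-0.001,0,0],[0,0,0,0]]

```text
time: 12.37
ee_pos: [0.6158, 0.1149, 0.0699]
tcp_rot: [179.4, -0.0, -175.7]
wrist_force: [-0.3, -0.3, 0.9]
opening: 0.0001
grasp_force: 0.0
```

>>> play_rows:
  steps:
    - [[0,-0.001,0,0],[0,-0.001,0,0],[0,-0.001,0.001,0],[0,0,0.001,0],[0,0,0.001,0]]

```text
time: 12.78
ee_pos: [0.616, 0.112, 0.0667]
tcp_rot: [179.4, -0.0, -175.7]
wrist_force: [-0.1, -0.3, -1.4]
opening: 0.0003
grasp_force: 0.0
```

>>> play_rows:
  steps:
    - [[0,0,0.001,0],[0,0,0.001,0],[0,0,0.001,0],[0,0,0,0],[0,0,0,0]]

```text
time: 13.2
ee_pos: [0.6159, 0.1122, 0.0638]
tcp_rot: [179.4, -0.0, -175.7]
wrist_force: [-1.1, -0.5, -0.3]
opening: 0.0002
grasp_force: 0.0
```

>>> play_rows:
  steps:
    - [[0,0,0.001,0],[0,0,0.001,0],[0,0,0.001,0],[0,0,0,0],[0,0,0,0]]

```text
time: 13.62
ee_pos: [0.6159, 0.1122, 0.0608]
tcp_rot: [179.4, -0.0, -175.7]
wrist_force: [-0.7, 0.8, 0.7]
opening: -0.0001
grasp_force: 0.0
```

>>> play_rows:
  steps:
    - [[0,0,0.001,0],[0,0,0.001,0],[0,0,0.001,0],[0,0,0,0],[0,0,0,0]]

```text
time: 14.03
ee_pos: [0.6159, 0.1122, 0.0578]
tcp_rot: [179.4, -0.0, -175.7]
wrist_force: [1.2, 1.0, 0.6]
opening: -0.0
grasp_force: 0.0
```

>>> play_rows:
  steps:
    - [[0,0,0.001,0],[0,0,0.001,0],[0,0,0,0],[0,0,0,0],[0,0,0,0]]

```text
time: 14.45
ee_pos: [0.616, 0.1123, 0.0559]
tcp_rot: [179.4, -0.0, -175.7]
wrist_force: [-0.7, -0.4, 0.4]
opening: -0.0004
grasp_force: 0.0
```

Run:
```python
from workcell import bot
from h import *
d={n:bot.camera(n) for n in("wrist","scene")};pickle.dump(d,open("d7.pkl","wb"))
o=bot.get_obs();p=o["ee_pos"];print(p,o["wrist_force"],o["opening"],bot.hold_point_z)
a=cv2.convertScaleAbs(cv2.resize(d["scene"]["img"][185:245,310:370],(400,400),interpolation=cv2.INTER_CUBIC),alpha=2.5)
b=cv2.convertScaleAbs(cv2.resize(d["wrist"]["img"][190:290,260:360],(400,400),interpolation=cv2.INTER_CUBIC),alpha=2.5)
cv2.imwrite("pics/s7.png",np.hstack([a,b]))
```

```text
[0.6159876  0.11224421 0.05591558] [ 0.27590964 -1.36541557  0.97254278] 0.00020560736311267942 0.0187
```

View pics/s7.png

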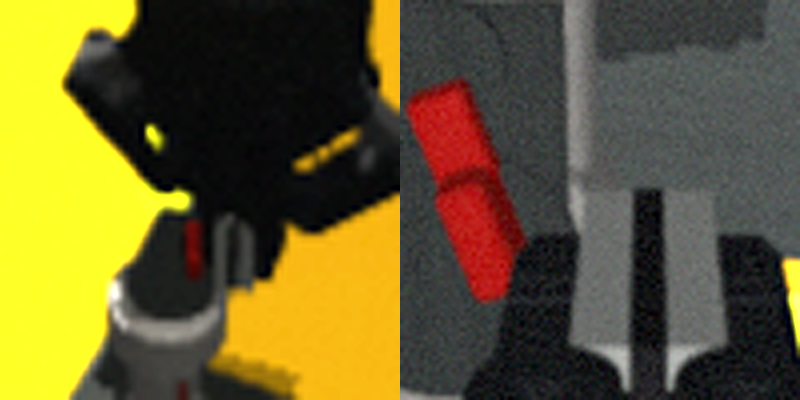

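>>> play_rows:
  steps:
    - [[0,-0.001,0,0],[0,0,0,0],[0,-0.001,0,0],[0,0,0,0],[0,0,0,0]]

```text
time: 14.97
ee_pos: [0.6162, 0.1102, 0.0559]
tcp_rot: [179.4, -0.0, -175.7]
wrist_force: [1.1, 0.1, -1.0]
opening: -0.0005
grasp_force: 0.0
```

>>> play_rows:
  steps:
    - [[0,-0.001,0,0],[0,0,0,0],[0,-0.001,0,0],[0,0,0,0],[0,0,0,0]]

```text
time: 15.38
ee_pos: [0.6163, 0.1082, 0.0559]
tcp_rot: [179.4, -0.0, -175.7]
wrist_force: [0.5, -0.1, 0.1]
opening: 0.0001
grasp_force: 0.0
```

>>> play_rows:
  steps:
    - [[0,0,0.001,0],[0,0,0.001,0],[0,0,0,0],[0,0,0,0],[0,0,0,0]]

```text
time: 15.8
ee_pos: [0.6163, 0.1083, 0.0538]
tcp_rot: [179.4, -0.0, -175.7]
wrist_force: [0.4, -1.1, -0.1]
opening: 0.0
grasp_force: 0.0
```

>>> play_rows:
  steps:
    - [[0,0,0.001,0],[0,0,0.001,0],[0,0,0,0],[0,0,0,0],[0,0,0,0]]

```text
time: 16.22
ee_pos: [0.6163, 0.1083, 0.0518]
tcp_rot: [179.4, -0.0, -175.7]
wrist_force: [-0.2, 0.2, 0.5]
opening: 0.0002
grasp_force: 0.0
```

>>> play_rows:
  steps:
    - [[0,0,0.001,0],[0,0,0,0],[0,0,0.001,0],[0,0,0,0],[0,0,0,0]]

```text
time: 16.63
ee_pos: [0.6167, 0.1083, 0.0509]
tcp_rot: [179.4, 0.0, -175.7]
wrist_force: [-2.0, -0.4, 7.3]
opening: -0.0
grasp_force: 3.7
```

>>> play_rows:
  steps:
    - [[0,0,0.001,0],[0,0,0,0],[0,0,0.001,0],[0,0,0,0],[0,0,0,0]]

```text
time: 17.05
ee_pos: [0.6171, 0.1084, 0.0504]
tcp_rot: [179.4, 0.1, -175.7]
wrist_force: [-3.2, -1.1, 15.1]
opening: 0.0
grasp_force: 7.7
```

Run:
```python
from workcell import bot
from h import *
d={n:bot.camera(n) for n in("wrist","scene")};pickle.dump(d,open("d8.pkl","wb"))
o=bot.get_obs();print(o["ee_pos"],o["wrist_force"])
w=d["wrist"];im=w["img"]
g=im.mean(2).astype(int)
for r in range(226,252,2): print(r,g[r,276:346:2])
for c,s in red(im[140:290,210:360]): print([c[0]+210,c[1]+140],s)
s=d["scene"]["img"];gs=s.mean(2).astype(int)
for r in range(212,236): print(r,gs[r,330:358])
for c,t in red(s[205:240,320:370],30): print(c[0]+320,c[1]+205,t)
```

```text
[0.61708107 0.10840408 0.05037877] [-3.88789295 -1.34150781 14.99937491]
226 [31 31 35 29 33 29 15 24 23 23 26 26 25 26 22 23 24 47 50 45 39 34 33 32
 34 32 32 33 29 30 32 35 34 31 29]
228 [32 32 31 31 32 26 18 25 21 24 25 21 20 25 22 25 25 47 53 44 35 36 35 31
 35 35 29 36 31 30 32 34 31 32 29]
230 [32 33 33 31 28 33 29 18 22 25 22 22 22 27 23 25 20 50 50 46 37 32 34 33
 37 33 33 36 38 35 31 34 36 34 35]
232 [32 31 31 33 32 33 32 20 18 20 21 25 23 23 23 23 20 40 54 48 36 32 35 33
 33 34 33 30 36 35 35 33 34 35 33]
234 [32 32 31 31 31 29 23 23 21 24 26 20 24 28 28 24 22 33 52 44 33 32 35 35
 34 36 32 34 36 34 34 32 31 35 33]
236 [32 29 26 25 17 20 20 20 18 24 25 23 19 18 26 26 29 34 42 39 35 29 31 29
 28 33 35 37 34 32 37 36 35 33 35]
238 [27 27 21 16 19 18 19 13 20 24 26 26 22 23 23 36 43 41 43 39 41 25 11  7
  5 36 40 44 40 41 42 35 31 33 34]
240 [22 18 19 22 23 24 22 12 16 22 22 22 24 23 21 35 43 46 42 42 43 20  8  3
  6 40 44 42 40 44 41 35 29 34 34]
242 [23 29 28 30 30 29 26 19 15 20 27 25 20 24 21 36 44 43 42 42 46 24 11 11
  2 37 44 39 39 45 41 38 34 30 31]
244 [25 28 27 32 33
[... 2119 characters left out ...]
2 11 11 15 22 11 12 25 27 38 35 46 59 61 61 61 60
 60 60 61 60]
229 [13 11 11 12 11 12 12 12 12 12 13 17 26 25 35 37 55 55 60 61 61 61 61 61
 60 61 61 61]
230 [15 12 11 12 11 11 12 11 12 12 12 22 34 30 51 56 60 61 61 60 61 61 61 60
 60 61 60 61]
231 [26 15 12 12 12 11 12 12 13 11 29 44 48 32 56 61 61 60 60 61 60 61 61 60
 60 61 61 60]
232 [35 30 24 15 14 14 15 23 25 41 50 54 48 29 56 60 61 61 60 60 61 61 61 61
 61 61 60 61]
233 [51 50 49 47 46 46 45 48 47 54 57 50 36 28 56 60 61 61 60 61 61 61 61 61
 60 61 60 60]
234 [52 56 57 57 57 57 57 57 57 59 51 38 28 30 56 61 61 60 61 61 61 61 61 60
 60 60 60 62]
235 [34 43 53 55 56 61 59 54 52 45 37 29 26 31 57 61 61 60 61 61 60 61 61 60
 61 61 61 60]
```

>>> play_rows:
  steps:
    - [[0,0,-0.003,0],[0,0,-0.003,0],[0,0,-0.001,0],[0,0,0,0],[0,0,0,0]]

```text
time: 17.57
ee_pos: [0.6162, 0.1083, 0.0544]
tcp_rot: [179.4, -0.1, -175.7]
wrist_force: [-0.5, -1.1, 0.3]
opening: -0.0001
grasp_force: 0.0
```

>>> play_rows:
  steps:
    - [[0,-0.001,0,0],[0,0,0,0],[0,-0.001,0,0],[0,0,0,0],[0,0,0,0]]

```text
time: 17.98
ee_pos: [0.6164, 0.1062, 0.0548]
tcp_rot: [179.4, -0.0, -175.7]
wrist_force: [0.2, 0.7, -0.1]
opening: 0.0001
grasp_force: 0.0
```

>>> play_rows:
  steps:
    - [[0,-0.001,0,0],[0,0,0,0],[0,-0.001,0,0],[0,0,0,0],[0,0,0,0]]

```text
time: 18.4
ee_pos: [0.6166, 0.1046, 0.0548]
tcp_rot: [179.3, -0.0, -175.6]
wrist_force: [0.6, 3.6, -0.5]
opening: -0.0002
grasp_force: 1.5
```

>>> play_rows:
  steps:
    - [[0,-0.001,0,0],[0,0,0,0],[0,-0.001,0,0],[0,0,0,0],[0,0,0,0]]

```text
time: 18.82
ee_pos: [0.6172, 0.1025, 0.0549]
tcp_rot: [179.4, 0.0, -175.6]
wrist_force: [1.8, 4.5, -0.9]
opening: -0.0
grasp_force: 2.1
```

>>> play_rows:
  steps:
    - [[0,-0.001,0,0],[0,0,0,0],[0,-0.001,0,0],[0,0,0,0],[0,0,0,0]]

```text
time: 19.23
ee_pos: [0.617, 0.1001, 0.0549]
tcp_rot: [179.4, -0.0, -175.7]
wrist_force: [1.7, 2.2, -0.4]
opening: 0.0
grasp_force: 1.1
```

>>> play_rows:
  steps:
    - [[0,-0.001,0,0],[0,0,0,0],[0,-0.001,0,0],[0,0,0,0],[0,0,0,0]]

```text
time: 19.65
ee_pos: [0.6167, 0.0979, 0.0546]
tcp_rot: [179.4, -0.1, -175.7]
wrist_force: [0.0, 0.1, -0.0]
opening: -0.0001
grasp_force: 0.0
```

>>> play_rows:
  steps:
    - [[0,-0.001,0,0],[0,0,0,0],[0,-0.001,0,0],[0,0,0,0],[0,0,0,0]]

```text
time: 20.07
ee_pos: [0.6171, 0.0962, 0.0547]
tcp_rot: [179.4, -0.0, -175.7]
wrist_force: [0.5, 0.2, -0.4]
opening: -0.0
grasp_force: 0.0
```

Run:
```python
from workcell import bot
from h import *
w=bot.camera("wrist")
b,g,r=[w["img"][...,i].astype(int) for i in range(3)]
m=((r-g>25)&(r-b>25))[180:280,210:345]
ys,xs=np.nonzero(m);ys+=180;xs+=210
for y in range(ys.min(),ys.max()+1,4):
  x=xs[ys==y]
  if len(x): print(y,x.min(),x.max(),plane(w,x.mean(),y,.088)[:2].round(4))
```

```text
180 239 240 [0.5857 0.0611]
184 223 248 [0.5874 0.0609]
188 241 256 [0.5888 0.0651]
192 234 255 [0.5907 0.0627]
200 252 252 [0.5939 0.0663]
208 255 255 [0.5972 0.0677]
212 243 300 [0.5981 0.0807]
216 292 307 [0.5995 0.0863]
220 222 307 [0.6016 0.0819]
224 254 305 [0.6032 0.0836]
228 288 304 [0.6049 0.0852]
232 222 302 [0.607  0.0813]
236 286 301 [0.6086 0.0843]
240 285 299 [0.6105 0.0838]
244 284 298 [0.6124 0.0834]
248 282 296 [0.6143 0.0827]
252 281 289 [0.6163 0.081 ]
256 280 287 [0.6183 0.0805]
260 279 286 [0.6202 0.0801]
264 281 286 [0.6221 0.0807]
```

>>> play_rows:
  steps:
    - [[0,0,-0.016,0],[0,0,-0.016,0],[0,0,-0.016,0],[0,0,-0.016,0],[0,0,-0.016,0]]

```text
time: 20.53
ee_pos: [0.6172, 0.0954, 0.1355]
tcp_rot: [179.4, -0.0, -175.7]
wrist_force: [0.5, -0.2, -0.5]
opening: 0.0001
grasp_force: 0.0
```

>>> play_rows:
  steps:
    - [[0.0157,-0.0009,0,0],[0.0157,-0.0009,0,0],[0.0157,-0.0009,0,0],[0.0157,-0.0009,0,0],[0.0157,-0.0009,0,0]]
  gripper: 0.055

```text
time: 20.95
ee_pos: [0.5386, 0.0849, 0.1347]
tcp_rot: [179.4, -0.0, -175.7]
wrist_force: [0.5, 0.5, 0.2]
opening: 0.0548
grasp_force: 0.0
```

>>> play_rows:
  steps:
    - [[0.0157,-0.0009,0,0],[0.0157,-0.0009,0,0],[0.0157,-0.0009,0,0],[0.0157,-0.0009,0,0],[0.0157,-0.0009,0,0]]

```text
time: 21.37
ee_pos: [0.4607, 0.0745, 0.1348]
tcp_rot: [179.4, -0.0, -175.7]
wrist_force: [0.5, -0.3, 0.4]
opening: 0.055
grasp_force: 0.0
```

>>> play_rows:
  steps:
    - [[0,0,0.015,0],[0,0,0.015,0],[0,0,0.01,0],[0,0,0.005,0],[0,0,0,0]]

```text
time: 21.78
ee_pos: [0.4608, 0.075, 0.0887]
tcp_rot: [179.4, -0.1, -175.7]
wrist_force: [-0.5, 0.3, 0.4]
opening: 0.0551
grasp_force: 0.0
```

Run:
```python
from workcell import bot
from h import *
d={n:bot.camera(n) for n in("wrist","scene")};pickle.dump(d,open("d9.pkl","wb"))
o=bot.get_obs();print(o["ee_pos"],o["wrist_force"],o["opening"],o["q"].round(1))
w=d["wrist"];g=w["img"].mean(2).astype(int)
for r in range(200,270,6): print(r,g[r,240:404:4])
print("exp grip top",[proj(w,[.461,.0755+s,.078]).round(1) for s in(-.014,0,.014)])
s=d["scene"]["img"]
for c,t in red(s[200:260,300:370],30): print("mark?",c[0]+300,c[1]+200,t)
s=pickle.load(open("d0.pkl","rb"))["scene"]["img"]
for c,t in red(s[200:260,300:370],15): print("mark0",c[0]+300,c[1]+200,t)
```

```text
[0.46155181 0.07507484 0.0900715 ] [0.91061195 0.08917511 0.13460592] 0.05483324869042375 [  8.8  -7.1 -13.9  83.2   0.6   4.5]
200 [131 131 132 129 133 102 100 138 143  79  80  50  58  52  54   0   1   4
   3   7   5   3   2   2   5   5  73  78  83  82  81  84  82  82  78  80
  80  80  80  83  81]
206 [130 132 130 135 133 144 147 144 145 108  81  81  53  51  52   8   3   5
   3   0   8  10   4   9   2   5  74  84  82  81  84  78  83  83  80  83
  81  80  82  82  81]
212 [147 143 147 146 144 146 143 145 145 146  80  80  56  50  49   3   2   4
   4   8   4   7   7   6   8   3  70  81  81  81  80  81  82  82  79  81
  83  82  80  80  81]
218 [147 145 147 146 145 146 145 145 145 145 129  57  55  54  58   4   5   7
   7   5   7   4   3   0   4   8  74  83  84  82  85  83  82  77  85  77
  85  82  83  82  82]
224 [145 144 148 145 145 145 147 146 144 148 147 131  55  54  54   2   9   1
   6   5   2  12   1  11  11   5  78  82  80  85  84  82  84  81  83  83
  84  81  82  82  79]
230 [147 146 147 144 143 145 145 145 145 149 145 147  53  55  54   8   7   6
   4   1   5   9   9   4   6   9  8
[... 670 characters left out ...]
  7   7   9  28 146 142 144 143 145 144 144 145 146 144
 150   3   1   8  33]
260 [ 35   6   0   4   1 145 145 145 145 146 145 145 146 134 133 127   3   9
  13  13   9  12  12  10   5  43 146 143 146 146 145 145 144 146 145 145
 146   0   2   8   5]
266 [  2   0   8   5   1 148 144 144 146 145 147 145 143 139 131 130   3   7
  12  11  16   7   8   6  10  22 149 143 145 146 145 144 144 145 147 145
 142   1   3   0   3]
exp grip top [array([295. , 219.8]), array([320.2, 221.5]), array([345.4, 223.2])]
mark? 335.4 220.03 [32, 17, 8, 7, 30]
mark0 340.82 205.76 [39, 0, 5, 12, 17]
mark0 350.96 211.76 [44, 0, 16, 34, 157]
mark0 338.96 221.54 [38, 18, 3, 9, 24]
mark0 344.22 237.89 [42, 36, 5, 5, 18]
```

>>> play_rows:
  steps:
    - [[0,0,0.012,0],[0,0,0.012,0],[0,0,0.012,0],[0,0,0.008,0],[0,0,0.006,0]]

```text
time: 22.3
ee_pos: [0.4605, 0.0755, 0.0379]
tcp_rot: [179.4, -0.1, -175.7]
wrist_force: [-0.1, -0.1, -0.5]
opening: 0.055
grasp_force: 0.0
```

>>> play_rows:
  steps:
    - [[0,0,0.006,0],[0,0,0.006,0],[0,0,0.005,0],[0,0,0.003,0],[0,0,0,0]]

```text
time: 22.72
ee_pos: [0.461, 0.0758, 0.0191]
tcp_rot: [179.4, -0.1, -175.7]
wrist_force: [1.0, 0.5, 0.1]
opening: 0.0548
grasp_force: 0.0
```

```bash
cat > m.py <<'E'
from workcell import bot
from h import *
d={n:bot.camera(n) for n in("scene",)}
o=bot.get_obs();print(o["ee_pos"].round(4),o["tcp_rot"].round(1),o["wrist_force"].round(1),o["opening"],o["q"].round(1))
s=d["scene"]["img"]
for c,t in red(s[205:250,320:360],15): print("red",round(c[0]+320,2),round(c[1]+205,2),t[2:])
E
python3 m.py
```

```text
[0.4612 0.0758 0.0196] [ 1.794e+02 -1.000e-01 -1.757e+02] [ 0.2 -0.8 -0.1] 0.054853222379359586 [  8.9  -6.  -20.7  75.3   0.6   4.6]
red 339.62 207.62 [3, 5, 8]
red 351.8 213.33 [16, 29, 168]
red 335.06 220.19 [8, 8, 36]
red 344.22 237.89 [5, 5, 18]
```

>>> play_rows:
  steps:
    - [[0,-0.004,0,0],[0,-0.004,0,0],[0,-0.003,0,0],[0,-0.002,0,0],[0,0,0,0]]

```text
time: 23.18
ee_pos: [0.4624, 0.0624, 0.0197]
tcp_rot: [179.4, -0.0, -175.7]
wrist_force: [-0.6, 1.3, -0.7]
opening: 0.0548
grasp_force: 0.0
```

>>> play_rows:
  steps:
    - [[-0.0003,-0.0099,0,-0.06],[-0.0003,-0.0099,0,-0.06],[-0.0003,-0.0099,0,-0.06],[-0.0003,-0.0099,0,-0.06],[0,0,0,0]]

```text
time: 23.6
ee_pos: [0.4704, 0.023, 0.0192]
tcp_rot: [179.4, 0.1, -161.8]
wrist_force: [-0.5, 0.5, 0.0]
opening: 0.0548
grasp_force: 0.0
```

```bash
python3 m.py
```

```text
[0.4701 0.0236 0.0192] [ 1.794e+02  1.000e-01 -1.620e+02] [-1.2 -0.6  0.5] 0.05484361520187575 [  2.5  -5.4 -20.2  75.3   0.6 -15.5]
red 329.32 209.2 [10, 11, 50]
red 349.2 208.75 [20, 11, 157]
red 333.35 220.48 [6, 8, 31]
red 323.88 233.62 [3, 7, 16]
```

Run:
```python
from workcell import bot
from h import *
s=bot.camera("scene")["img"].astype(int);s0=pickle.load(open("d0.pkl","rb"))["scene"]["img"].astype(int);s9=pickle.load(open("d9.pkl","rb"))["scene"]["img"].astype(int)
for n,a in(("0",s0),("9",s9),("now",s)):
    print(n)
    for r in range(233,244): print(r,' '.join("%d/%d"%(a[r,c,2],a[r,c,1]) for c in range(334,352)))
print([s[r,c].tolist() for r in(231,233,236) for c in(323,324)])
```

```text
0
233 99/97 97/94 97/95 97/94 100/98 115/112 119/116 88/86 54/53 36/33 81/61 135/137 144/148 143/147 143/148 143/147 144/148 143/148
234 118/115 121/118 120/116 120/116 120/117 122/119 101/99 62/60 31/30 35/30 116/115 141/144 143/147 143/148 143/147 143/147 143/148 143/148
235 120/118 132/128 123/121 107/105 101/98 81/78 54/53 31/30 25/24 34/30 101/92 111/102 111/101 138/140 143/147 143/147 143/147 143/147
236 73/71 82/79 74/73 60/58 55/54 34/34 26/26 25/24 24/23 55/44 85/64 89/66 90/67 136/137 144/148 143/148 143/148 143/147
237 27/26 28/27 27/27 26/26 27/26 26/25 26/25 25/24 42/35 78/59 88/66 89/66 89/66 136/137 144/148 143/148 143/148 143/147
238 25/25 26/25 26/26 26/25 27/26 25/25 25/24 32/29 71/54 88/66 90/67 89/67 89/67 135/136 144/148 143/147 143/147 144/148
239 25/24 26/26 26/26 26/25 26/25 25/24 23/23 54/44 84/63 89/66 89/66 89/67 122/117 141/144 143/147 144/148 143/148 143/148
240 25/23 25/25 25/24 26/25 26/26 24/22 19/18 37/30 54/42 64/49 72/54 86/65 135/136 143/148 143/147 144/148 143/147 143/147
241 26/26 24/24 23/23 23/23 23/23 20/20 18/18 17/18 22/21 28/25 37/30 67/61 
[... 2495 characters left out ...]
7 28/28 28/27 28/27 27/26 26/26 59/47 91/68 130/125 150/153 153/157 153/157 153/157 152/157 152/157 153/157 153/157
240 27/26 26/26 26/26 28/28 27/26 25/24 21/22 40/33 58/46 108/110 125/129 148/152 153/157 154/157 153/157 153/157 152/157 153/157
241 27/26 25/24 24/24 25/24 24/24 22/22 18/19 18/19 23/23 56/58 69/72 98/102 130/134 150/154 153/157 153/157 153/157 153/157
242 26/25 24/23 23/20 24/15 22/21 23/22 17/18 18/18 17/18 37/39 41/43 49/52 73/77 92/96 97/100 123/126 148/153 153/157
243 24/23 24/24 23/17 23/8 24/21 22/21 18/19 18/19 16/18 25/26 38/40 40/42 40/43 42/45 44/46 68/71 99/102 130/134
[[16, 142, 152], [16, 131, 153], [15, 134, 152], [14, 128, 152], [16, 134, 152], [14, 113, 133]]
```

>>> play_rows:
  steps:
    - [[-0.0003,-0.0099,0,-0.06],[-0.0003,-0.0099,0,-0.06],[-0.0003,-0.0099,0,-0.06],[-0.0003,-0.0099,0,-0.06],[-0.0003,-0.005,0,-0.03]]

```text
time: 24.12
ee_pos: [0.4898, -0.0159, 0.0187]
tcp_rot: [179.4, 0.3, -146.4]
wrist_force: [0.2, 0.9, 0.2]
opening: 0.0551
grasp_force: 0.4
```

>>> play_rows:
  steps:
    - [[0,0,0,0],[0,0,0,0],[0,0,0,0],[0,0,0,0],[0,0,0,0]]

```text
time: 24.53
ee_pos: [0.4894, -0.0155, 0.0187]
tcp_rot: [179.4, 0.3, -146.5]
wrist_force: [-0.1, -0.2, 0.7]
opening: 0.0549
grasp_force: 0.0
```

```bash
cat > m.py <<'E'
from workcell import bot
from h import *
d={n:bot.camera(n) for n in("scene","wrist")}
o=bot.get_obs();print(o["time"],o["ee_pos"].round(4),o["tcp_rot"].round(1),o["wrist_force"].round(1),o["opening"],o["q"].round(1))
s=d["scene"]["img"].astype(int)
q=s[241:246,331:345];print("mark",[''.join("%4d"%v for v in row) for row in (q[...,2]-q[...,1])])
w=d["wrist"];T=rot(o["tcp_rot"])
for c,t in red(w["img"],40,20): print("wred",c,t[2:],(T.T@(plane(w,*c,.078)-o["ee_pos"])).round(4),plane(w,*c,.078)[:2].round(4))
E
python3 m.py
```

```text
24.6333 [ 0.4895 -0.0156  0.0188] [ 179.4    0.3 -146.4] [-0.3 -0.5  0.1] 0.05476616104376214 [ -2.2  -2.7 -17.7  75.1   0.6 -35.8]
mark ['   1   1   0  -1   0   0   2   0   1   0  -2  -3  -2  -3', '   1   0   1   1   1   3   8   2   1  -1  -1  -2  -2  -3', '   1   0   1   1   0   5  15   3   1  -1  -1  -2  -1  -3', '   1   2   1   1   1   5  15   3   0   0  -1   0  -1  -2', '   1   1   1   0   1   5  13   2   1   0   1  -1  -2  -1']
wred [346.73, 235.55] [71, 25, 1092] [ 0.0198  0.0092 -0.0593] [ 0.468  -0.0196]
wred [147.06, 279.0] [38, 34, 688] [ 0.0034 -0.0622 -0.0599] [ 0.5211 -0.07  ]
wred [111.54, 366.81] [14, 21, 105] [-0.0345 -0.0812 -0.0599] [ 0.5632 -0.0648]
```

>>> play_rows:
  steps:
    - [[-0.0192,0,0,0],[-0.0192,0,0,0],[-0.0192,0,0,0],[-0.0192,0,0,0],[-0.0192,0,0,0]]

```text
time: 25.05
ee_pos: [0.5642, 0.0352, 0.0192]
tcp_rot: [179.4, -0.5, -146.4]
wrist_force: [-114.5, -67.1, 77.9]
opening: 0.0553
grasp_force: 66.8
```

>>> play_rows:
  steps:
    - [[0,0.002,0,-0.01],[0,0.002,0,-0.01],[0,0.002,0,0],[0,0.002,0,0],[0,0.002,0,0]]
  gripper: 0.035

```text
time: 25.47
ee_pos: [0.5599, 0.0393, 0.0186]
tcp_rot: [179.8, -0.5, -145.6]
wrist_force: [-15.0, -37.6, 8.0]
opening: 0.0372
grasp_force: 63.7
```

>>> play_rows:
  steps:
    - [[0,0.002,0,0],[0,0.002,0,0],[0,0.002,0,0],[0,0.002,0,0],[0,0,0,0]]

```text
time: 25.88
ee_pos: [0.5568, 0.0426, 0.0185]
tcp_rot: [-179.9, -0.5, -145.8]
wrist_force: [-10.4, -46.6, 4.0]
opening: 0.0372
grasp_force: 60.8
```

```bash
python3 m.py
```

```text
25.9833 [0.5568 0.0426 0.0185] [-179.9   -0.5 -145.9] [-10.5 -46.5   4.4] 0.03737151035271888 [  4.6   6.9  -7.8  75.7  -0.4 -29.6]
mark ['   0   1   0   0   1   1   1   1   0   0  -1  -3  -4  -3', '   0   1   0   0   1   5   5   1   1  -1  -1  -2  -2  -2', '   0   1   0   0   2  11   8   2   1  -1  -1  -1  -2  -2', '   1   1   1   0   0  12   8   2   1   0  -1  -1  -2  -1', '   0   0   0   0   2  13   8   2   1   0  -1  -1  -1  -2']
wred [57.54, 218.81] [119, 281, 5234] [ 0.026  -0.0904 -0.0591] [ 0.5864 -0.0465]
wred [318.51, 183.61] [75, 26, 1279] [ 0.0384 -0.0007 -0.0592] [0.5258 0.0208]
```

Run:
```python
from workcell import bot
from h import *
o=bot.get_obs();T=rot(o["tcp_rot"]);f=T.T@o["wrist_force"];m=T.T@o["torque"]
print("tool f",f,"m",m,o["torque"],o["grasp_force"])
w=bot.camera("wrist");im=w["img"]
pickle.dump(w,open("w10.pkl","wb"))
g=im.mean(2).astype(int)
for r in range(120,330,8): print(r,' '.join("%3d"%v for v in g[r,200:450:6]))
```

```text
tool f [ 34.83014895 -32.60496403  -4.0529435 ] m [6.97748848 6.9049142  1.75889192] [-9.66164372  1.78573415 -1.70899984] 60.83495020866394
120 163 164 165 164 165 165 165 164 164 164 164 165 164 164 101  17  26  21  29  24  12   8  12  11  12   7 108 108 108 106 108 105 110 106 107 108 107 109 108 107 107 107
128 164 164 164 164 164 165 164 165 165 164 164 163 166 164 138  18  23  23  17  27  15  14  11  13  11   4 109 110 108 105 109 106 108 109 109 109 106 108 108 108 108 110
136 165 165 163 165 164 165 163 166 164 165 165 163 164 165 164  19  22  13   4  14  13  13   4  11   5   2 110 109 108 107 108 107 105 105 108 108 108 105 108 110 107 106
144 165 164 165 164 164 165 165 166 165 164 165 165 166 166 164  17  12   9   3  14   7   8  15  12  11   8 107 107 111 107 107 106 108 108 107 107 105 107 107 108 108 107
152 164 165 165 165 165 164 165 163 164 164 164 164 164 163 163  18   6  13  12   9  11   4   7   8   7   7 108 105 109 106  76  72  68 106 108 110 111 109 107 110 107 107
160 162 163 165 164 163 166 164 164 166 164 163 163 165 165 101   4  13  10  12  15  14   9  12  10
[... 2984 characters left out ...]
  56 158 178
304   7  10  13  10  11   2   6  13   4  13   6  14   4 166  41  66  19  56  66  67  69  66  89  62 107 109 108 108  81   3  17   8  12  11  13  11  10   6  13   6   5  10
312   5   9   9  16  14  14   2   5  14  10   6  13  29  39  66  64  40  60  68  68  96 100  86  66 106 111 107 108 108   5  12   8   6   5  11   5  10   3   7  12  10   2
320  12  11   2  11  13  11   8   8  14   6   6  15  32  62  68  66  51  71  92 100 105 100  85  47  28  71 177 176 103   4  14  10  10   6  10  12   6  13  16   5  12   6
328  14  13   6  10  14  11   6   6   6   7  10  15  65  61  63  65  34  71  97  99 103  99  84  43  39  39  60  76 178 109  28   4   7  11   9  12  13   8   9   6  16  15
```

>>> play_rows:
  steps:
    - [[0,-0.002,0,0],[0,-0.002,0,0],[0,-0.002,0,0],[0,0,0,0],[0,0,0,0]]
  gripper: 0.055

```text
time: 26.45
ee_pos: [0.5578, 0.0435, 0.0172]
tcp_rot: [179.4, -0.4, -145.5]
wrist_force: [-18.4, -17.3, 1.6]
opening: 0.0483
grasp_force: 73.8
```

>>> play_rows:
  steps:
    - [[0.011,0,0,0],[0.011,0,0,0],[0.011,0,0,0],[0.011,0,0,0],[0.011,0,0,0]]

```text
time: 26.87
ee_pos: [0.5169, 0.0154, 0.0195]
tcp_rot: [179.5, 0.3, -145.3]
wrist_force: [-0.4, 0.6, -0.4]
opening: 0.0551
grasp_force: 0.0
```

```bash
cat > m.py <<'E'
from workcell import bot
from h import *
A=np.array([.625,.089])
def tau(o):
    r=o["ee_pos"][:2]-A;F=o["wrist_force"];return r[0]*F[1]-r[1]*F[0]+o["torque"][2]
if __name__=="__main__":
    d={n:bot.camera(n) for n in("scene","wrist")}
    o=bot.get_obs();r=o["ee_pos"][:2]-A
    print(o["time"],o["ee_pos"].round(4),"yaw",o["tcp_rot"][2].round(1),"r %.3f ang %.3f tau %.3f"%(np.hypot(*r),np.arctan2(-r[1],-r[0]),tau(o)),o["wrist_force"].round(1),o["torque"].round(2),o["opening"].round(4))
    q=d["scene"]["img"].astype(int)[241:246,325:350];print("mark",(q[...,2]-q[...,1]).sum(0))
    w=d["wrist"];T=rot(o["tcp_rot"])
    for c,t in red(w["img"],40,100):
        p=plane(w,*c,.078)
        if t[4]<2500: print("wred",t[2:],(T.T@(p-o["ee_pos"]))[:2].round(4),"r %.4f ang %.3f"%(np.hypot(*(p[:2]-A)),np.arctan2(*(A-p[:2])[::-1])))
E
python3 m.py
```

```text
Traceback (most recent call last):
  File "m.py", line 9, in <module>
    print(o["time"],o["ee_pos"].round(4),"yaw",o["tcp_rot"][2].round(1),"r %.3f ang %.3f tau %.3f"%(np.hypot(*r),np.arctan2(-r[1],-r[0]),tau(o)),o["wrist_force"].round(1),o["torque"].round(2),o["opening"].round(4))
                                                                                                                                                                                                ^^^^^^^^^^^^^^^^^^
AttributeError: 'float' object has no attribute 'round'
```

>>> play_rows:
  steps:
    - [[0,0.003,0,0],[0,0.003,0,0],[0,0.002,0,0],[0,0.001,0,0],[0,0.001,0,0]]
  gripper: 0.045

```text
time: 27.38
ee_pos: [0.512, 0.0244, 0.0191]
tcp_rot: [179.5, 0.3, -145.3]
wrist_force: [-0.0, -1.4, 0.5]
opening: 0.0449
grasp_force: 0.3
```

>>> play_rows:
  steps:
    - [[-0.0002,0.0052,0,0.04],[-0.0002,0.0052,0,0.04],[-0.0002,0.0052,0,0.04],[-0.0002,0.0052,0,0.04],[0,0,0,0]]

```text
time: 27.8
ee_pos: [0.503, 0.0422, 0.0195]
tcp_rot: [179.5, 0.3, -154.6]
wrist_force: [5.4, -3.5, -2.3]
opening: 0.045
grasp_force: 2.9
```

```bash
sed -i 's/,o\["opening"\].round(4)/,o["opening"]/' m.py; python3 m.py
```

```text
27.9 [0.503  0.042  0.0195] yaw -154.5 r 0.131 ang 0.367 tau 0.771 [ 5.8 -3.5 -1.9] [-0.62 -1.01  0.07] 0.045097318269591694
mark [ -8  -7  -7  -5   1   3   2   1   3   5  21  44   9   3   2  -3  -4  -3
  -7 -11 -13 -14 -16 -15 -14]
wred [80, 21, 1482] [ 0.0589 -0.0069] r 0.1896 ang 0.431
wred [68, 35, 1015] [-0.0085 -0.0076] r 0.1221 ang 0.428
```

>>> play_rows:
  steps:
    - [[-0.0002,0.0059,0,0.045],[-0.0002,0.0059,0,0.045],[-0.0002,0.0059,0,0.045],[-0.0002,0.0059,0,0.045],[0,0,0,0]]

```text
time: 28.32
ee_pos: [0.495, 0.0644, 0.0199]
tcp_rot: [179.5, 0.2, -164.9]
wrist_force: [5.4, -4.8, -0.4]
opening: 0.0448
grasp_force: 2.6
```

```bash
python3 m.py
```

```text
28.4167 [0.495  0.0642 0.0199] yaw -164.8 r 0.132 ang 0.188 tau 0.671 [ 5.3 -3.9 -0.4] [-0.69 -0.97  0.03] 0.044778786975147665
mark [ -9  -7  -7  -7   3   3   2   2   3  22  40   9   1   3   5  -2  -6  -3
  -1 -11 -13 -13 -17 -14 -17]
wred [78, 21, 1430] [ 0.0574 -0.0062] r 0.1896 ang 0.247
wred [26, 107, 2091] [-0.0112 -0.1046] r 0.1537 ang 0.931
wred [66, 29, 965] [-0.0102 -0.0074] r 0.1219 ang 0.247
```

>>> play_rows:
  steps:
    - [[-0.0002,0.0059,0,0.045],[-0.0002,0.0059,0,0.045],[-0.0002,0.0059,0,0.045],[-0.0001,0.0026,0,0.02],[0,0,0,0]]

```text
time: 28.83
ee_pos: [0.4916, 0.084, 0.0201]
tcp_rot: [179.5, 0.1, -173.7]
wrist_force: [5.5, -5.5, -0.6]
opening: 0.0451
grasp_force: 3.2
```

```bash
python3 m.py
```

```text
28.9333 [0.4915 0.0838 0.0201] yaw -173.7 r 0.134 ang 0.039 tau 0.759 [ 5.4 -5.2  0.7] [-1.13 -0.96  0.04] 0.04501435580321722
mark [ -9  -7  -4  -4  -2   2   4   4  11  44   8   3   3   4   2  -4  -3  -2
   1   0  -1 -12 -15 -16 -16]
wred [78, 22, 1429] [ 0.0562 -0.0065] r 0.1896 ang 0.097
wred [66, 31, 940] [-0.0114 -0.0071] r 0.1220 ang 0.095
wred [32, 69, 1297] [-0.0211 -0.1103] r 0.1512 ang 0.844
```

>>> play_rows:
  steps:
    - [[0,0.0027,0,0.02],[0,0.0027,0,0.02],[0,0.0027,0,0.02],[0,0.0018,0,0.014],[0,0.0009,0,0.007]]

```text
time: 29.35
ee_pos: [0.4908, 0.0942, 0.0202]
tcp_rot: [179.5, 0.1, -178.4]
wrist_force: [6.4, -9.4, -2.4]
opening: 0.0451
grasp_force: 4.3
```

```bash
cat > t.py <<'E'
from m import *
o=bot.get_obs();r=o["ee_pos"][:2]-A
print("%.2f r %.3f ang %.4f tau %.3f yaw %.1f qd1 %.2f"%(o["time"],np.hypot(*r),np.arctan2(-r[1],-r[0]),tau(o),o["tcp_rot"][2],o["qd"][0]),o["wrist_force"].round(1),o["torque"].round(2))
E
python3 t.py
```

```text
29.35 r 0.134 ang -0.0384 tau 1.305 yaw -178.4 qd1 1.01 [ 6.4 -9.4 -2.4] [-1.69 -1.2   0.08]
```

>>> play_rows:
  steps:
    - [[0,0.0009,0,0.007],[0,0.0009,0,0.007],[0,0.0009,0,0.007],[0,0.0009,0,0.007],[0,0.0009,0,0.007]]

```text
time: 29.77
ee_pos: [0.4907, 0.0985, 0.0202]
tcp_rot: [179.6, 0.1, 179.6]
wrist_force: [5.8, -9.2, 0.3]
opening: 0.0445
grasp_force: 4.3
```

```bash
python3 t.py
```

```text
29.77 r 0.135 ang -0.0703 tau 1.344 yaw 179.6 qd1 1.19 [ 5.8 -9.2  0.3] [-1.73 -1.04  0.16]
```

>>> play_rows:
  steps:
    - [[0,0.0009,0,0.007],[0,0.0009,0,0.007],[0,0.0009,0,0.007],[0,0.0009,0,0.007],[0,0.0009,0,0.007]]

```text
time: 30.18
ee_pos: [0.4907, 0.1029, 0.0202]
tcp_rot: [179.6, 0.0, 177.6]
wrist_force: [4.7, -8.8, -0.1]
opening: 0.045
grasp_force: 4.3
```

```bash
python3 t.py
```

```text
30.18 r 0.135 ang -0.1034 tau 1.237 yaw 177.6 qd1 1.20 [ 4.7 -8.8 -0.1] [-1.74 -1.03  0.13]
```

>>> play_rows:
  steps:
    - [[0,0.0009,0,0.007],[0,0.0009,0,0.007],[0,0.0009,0,0.007],[0,0.0009,0,0.007],[0,0.0009,0,0.007]]

```text
time: 30.6
ee_pos: [0.4909, 0.1074, 0.0202]
tcp_rot: [179.6, 0.0, 175.6]
wrist_force: [2.6, -8.1, 0.3]
opening: 0.045
grasp_force: 4.3
```

```bash
python3 t.py
```

```text
30.60 r 0.135 ang -0.1363 tau 1.180 yaw 175.6 qd1 1.16 [ 2.6 -8.1  0.3] [-1.76 -0.66  0.14]
```

>>> play_rows:
  steps:
    - [[0,0.0009,0,0.007],[0,0.0009,0,0.007],[0,0.0009,0,0.007],[0,0.0009,0,0.007],[0,0.0009,0,0.007]]

```text
time: 31.02
ee_pos: [0.4912, 0.1119, 0.0203]
tcp_rot: [179.6, -0.0, 173.6]
wrist_force: [5.0, -7.8, 0.4]
opening: 0.0454
grasp_force: 4.2
```

```bash
python3 t.py
```

```text
31.02 r 0.136 ang -0.1693 tau 1.051 yaw 173.6 qd1 1.19 [ 5.  -7.8  0.4] [-1.74 -0.85  0.12]
```

>>> play_rows:
  steps:
    - [[0,0.0011,0,0.008],[0,0.0011,0,0.008],[0,0.0011,0,0.008],[0,0.0011,0,0.008],[0,0.0011,0,0.008]]

```text
time: 31.43
ee_pos: [0.4918, 0.1173, 0.0203]
tcp_rot: [179.6, -0.0, 171.3]
wrist_force: [4.5, -9.6, -0.8]
opening: 0.0452
grasp_force: 4.1
```

```bash
python3 t.py
```

```text
31.43 r 0.136 ang -0.2095 tau 1.354 yaw 171.3 qd1 1.41 [ 4.5 -9.6 -0.8] [-1.81 -0.99  0.21]
```

>>> play_rows:
  steps:
    - [[0,0.0011,0,0.008],[0,0.0011,0,0.008],[0,0.0011,0,0.008],[0,0.0011,0,0.008],[0,0.0011,0,0.008]]

```text
time: 31.85
ee_pos: [0.4926, 0.1227, 0.0203]
tcp_rot: [179.6, -0.1, 169.0]
wrist_force: [3.9, -9.8, 0.1]
opening: 0.0453
grasp_force: 4.2
```

```bash
python3 t.py
```

```text
31.85 r 0.137 ang -0.2490 tau 1.355 yaw 169.0 qd1 1.38 [ 3.9 -9.8  0.1] [-1.9  -0.82  0.19]
```

>>> play_rows:
  steps:
    - [[0,0.0011,0,0.008],[0,0.0011,0,0.008],[0,0.0011,0,0.008],[0,0.0011,0,0.008],[0,0.0011,0,0.008]]

```text
time: 32.27
ee_pos: [0.4937, 0.1281, 0.0203]
tcp_rot: [179.6, -0.1, 166.7]
wrist_force: [4.2, -8.7, -0.5]
opening: 0.0449
grasp_force: 4.1
```

```bash
python3 t.py
```

```text
32.27 r 0.137 ang -0.2891 tau 1.167 yaw 166.7 qd1 1.36 [ 4.2 -8.7 -0.5] [-1.86 -0.85  0.19]
```

>>> play_rows:
  steps:
    - [[0,0.0011,0,0.008],[0,0.0011,0,0.008],[0,0.0011,0,0.008],[0,0.0011,0,0.008],[0,0.0011,0,0.008]]

```text
time: 32.68
ee_pos: [0.4949, 0.1333, 0.0203]
tcp_rot: [179.6, -0.1, 164.5]
wrist_force: [2.2, -8.4, -0.3]
opening: 0.045
grasp_force: 4.1
```

>>> play_rows:
  steps:
    - [[0,0.0011,0,0.008],[0,0.0011,0,0.008],[0,0.0011,0,0.008],[0,0.0011,0,0.008],[0,0.0011,0,0.008]]

```text
time: 33.1
ee_pos: [0.4965, 0.1379, 0.0203]
tcp_rot: [179.7, -0.1, 162.1]
wrist_force: [4.2, -14.4, -0.1]
opening: 0.045
grasp_force: 6.3
```

```bash
python3 t.py
python3 - <<'E'
from m import *
T=[]
for i in range(3):
    bot.camera("wrist"); o=bot.get_obs(); print(o["time"],round(tau(o),3),o["grasp_force"],o["ee_pos"].round(4))
E
```

```text
33.10 r 0.137 ang -0.3633 tau 1.906 yaw 162.1 qd1 1.07 [  4.2 -14.4  -0.1] [-2.9  -0.93  0.26]
33.15 1.706 5.705026835203171 [0.4966 0.138  0.0203]
33.2 1.622 5.6253840029239655 [0.4966 0.138  0.0203]
33.25 1.581 5.592794716358185 [0.4966 0.1379 0.0203]
```

>>> play_rows:
  steps:
    - [[0,0.0004,0,0.003],[0,0.0004,0,0.003],[0,0,0,0],[0,0,0,0],[0,0,0,0]]

```text
time: 33.67
ee_pos: [0.4967, 0.1384, 0.0203]
tcp_rot: [179.7, -0.1, 161.8]
wrist_force: [4.1, -14.1, -0.1]
opening: 0.0453
grasp_force: 6.3
```

```bash
python3 t.py
```

```text
33.67 r 0.137 ang -0.3676 tau 1.865 yaw 161.8 qd1 0.02 [  4.1 -14.1  -0.1] [-2.89 -0.87  0.25]
```

>>> play_rows:
  steps:
    - [[0,-0.002,0,0],[0,-0.002,0,0],[0,-0.002,0,0],[0,-0.002,0,0],[0,-0.001,0,0]]

```text
time: 34.08
ee_pos: [0.493, 0.1323, 0.0202]
tcp_rot: [179.4, -0.3, 161.9]
wrist_force: [0.4, 0.6, -0.3]
opening: 0.045
grasp_force: 0.0
```

>>> play_rows:
  steps:
    - [[0,0,-0.005,0],[0,0,-0.01,0],[0,0,-0.015,0],[0,0,-0.02,0],[0,0,-0.02,0]]

```text
time: 34.5
ee_pos: [0.4931, 0.1316, 0.0918]
tcp_rot: [179.4, -0.3, 161.9]
wrist_force: [-0.8, -0.1, -0.2]
opening: 0.0453
grasp_force: 0.0
```

>>> play_rows:
  steps:
    - [[0,0,-0.02,0],[0,0,-0.02,0],[0,0,-0.02,0],[0,0,-0.01,0],[0,0,0,0]]

```text
time: 34.92
ee_pos: [0.4944, 0.1311, 0.1633]
tcp_rot: [179.3, -0.1, 161.9]
wrist_force: [0.0, -0.5, -0.1]
opening: 0.0453
grasp_force: 0.0
```

Run:
```python
from m import *
d={n:bot.camera(n) for n in("wrist","scene","top")};o=bot.get_obs();print(o["ee_pos"],o["wrist_force"])
w=d["wrist"]
for c,t in red(w["img"],30,40): 
    p=plane(w,*c,.080); print(c,t[2:],p.round(4))
for c,t in red(d["scene"]["img"][170:260,310:420],30,8): print("scene",c[0]+310,c[1]+170,t[2:],plane(d["scene"],c[0]+310,c[1]+170,.088)[:2].round(4))
for c,t in red(d["top"]["img"][180:290,270:350],40,8): print("top",c,t[2:])
d0=pickle.load(open("d0.pkl","rb"))
m=[(lambda h:cv2.moments(((h[...,0]>105)&(h[...,0]<130)&(h[...,1]>120)&(h[...,2]>80)).astype(np.uint8)[220:310,380:450]))(cv2.cvtColor(q["top"]["img"],cv2.COLOR_BGR2HSV)) for q in(d0,d)]
print([(a["m10"]/a["m00"],a["m01"]/a["m00"]) for a in m])
```

```text
[0.49306033 0.13069847 0.15933497] [-0.24463508  0.44749374 -0.52672202]
[307.12, 85.66] [236, 214, 16448] [0.4216 0.147  0.08  ]
[19.1, 227.37] [44, 82, 518] [ 0.4513 -0.0967  0.08  ]
[502.46, 220.04] [20, 25, 180] [0.5634 0.259  0.08  ]
[332.99, 262.57] [9, 12, 82] [0.5562 0.1231 0.08  ]
[510.92, 285.83] [12, 9, 64] [0.6226 0.2554 0.08  ]
[314.89, 331.92] [16, 30, 245] [0.6129 0.0889 0.08  ]
[190.49, 373.29] [13, 25, 194] [ 0.6182 -0.0279  0.08  ]
scene 382.11 184.39 [7, 7, 18] [0.455  0.1465]
scene 366.69 200.12 [7, 7, 16] [0.5223 0.1294]
scene 337.69 220.52 [9, 5, 29] [0.6119 0.0893]
top [23.19, 20.35] [7, 8, 26]
[(36.35848318999218, 45.14855355746677), (36.340625, 45.1421875)]
```

```bash
python3 -c "
from workcell import bot
print(bot.job_done())"
```

```text
the job is handed in; nothing more can be done
None
```

The job is handed in, but it may be judged failed: for a moment the wrist force read about 154 N, over the 120 N limit, when the gripper ran against the ratchet's head; otherwise the lever is set to tighten, the handle was swung back about 0.5 rad (85 mm at the grip) with the bolt still, the bolt was tightened to about 1.9 N m as measured, and the container did not move (I did not re-measure the bowl or spoon).

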